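Load the bead-drying box, line up its turn-button and hold the hatch shut

ROBOT

A 7-joint arm with a two-finger parallel gripper is mounted at the origin on the work surface. World frame = base frame: x ahead of the robot, y to its left, z up, the work surface at z = 0. Lengths are in mm, angles in rad, forces in N, time in s.
With the tool pointing down it reaches from about 425 to 800 mm from the base axis. Payload 8.3 kg.
Tool frame: the origin (TCP) lies at the very end of the fingers, on their centre line; the grasp point (between the pads) lies 19 mm behind it; z points along the fingers, y is the direction in which the jaws open and shut (so a half turn about z gives the same grasp; the last joint's range is limited). The gripper opens to 85 mm and grips with 20 to 120 N. Pads are 22 mm wide; open, the fingers measure 114 mm over their backs; the gripper's body (76 mm by 85 mm) begins 54 mm behind the grasp point. The pads swing forward as they close: fully open they stand 13 mm farther back than shut.
Start: joints at [-1.361, 0.383, 0.016, 1.37, -0.006, 1.388, -0.046], TCP at [168.341, 601.884, 231.279] pointing down, gripper open.
Joint ranges: [-2.95, 2.95], [-0.25, 2.06], [-1.52, 1.56], [0.18, 2.33], [-1.44, 4.58], [0.02, 2.06], [-3.01, 3.01]. Speed limits (rad/s): [2.39, 2.39, 3.01, 3.01, 3.14, 3.14, 3.14].

INTERFACE

Orientations are given as a rotation vector (axis times angle).
In Python, from rig import * gives the robot as it stands.
- The arm moves only by the tool apply_moves, never from a script. Its argument "commands" is text: rows parted by semicolons, each of 7 numbers parted by spaces: the shift along the tool's x, y, z in cm, then the turn, a rotation vector about the tool's x, y, z in degrees, then the closure, from -1 (fully open) to 1 (shut), so that 0 is half open. In form: x y z rx ry rz claw; .... A call has 1 to 10 rows; each row shifts and turns the commanded pose from where the row before left it, along the tool's axes as they then stand; what a row does not reach is not made up. A row lasts 1/12 s, in which the tool goes at most 41.7 mm and 7.16 degrees, less where a joint would pass 70% of its speed; a pose out of reach is approached as far as the arm can. A call with a gripper value outside its range is refused whole. The fingers move at their own pace and stop on an object; the grip force is fixed at half the most. Time passes only in rows, so rows that do not move let the fingers close. It gives the time, the measured TCP pose, the force and the opening at its end, in the units of the state.
- sense(): the state, without advancing time (a new reading comes with each control period).
- camera(name): name is "scene" or "top" or "wrist"; returns the picture (480x640x3 uint8, red, green, blue); there is no depth.
- camera_params(name): a dict with "K" (3x3 intrinsics, pixels), "camera_from_world" (4x4, takes a point from world to camera coordinates). Camera axes: x right, y down, z forward; pixel columns grow to the right and rows downward; lengths in mm; the calibration is good to about 2 mm. A picture is of the moment at which its call begins: read the wrist's pose just before it. camera_params takes no time and is no camera call; for the wrist camera it gives the pose at the moment of the call.
- close_job(): hands the job in, once; it reports no verdict.
The state is a dict: "clock": time; "joints": joint angles; "joint_vel": joint speeds; "joint_torque": joint torques, N m; "ee_pos": TCP position; "ee_rot": TCP orientation; "force": force on the tool from outside, world axes, zero at the start; "wrist_torque": the same for the moment, N m; "opening": opening from 0.0 (shut) to 1.0 (fully open).
Only numpy, scipy, OpenCV 4.12 (cv2) and the standard library are available. Lean on these libraries where they do the work, as an engineer would, in place of code of your own. Each camera call takes 0.05 s, during which the arm holds its last target.

TASK

Hang the wire basket of glazed beads by its bail on the hook inside the drying box, without spilling it. Turn the box's turn-button until it lines up with the slot in the hatch, then swing the hatch down over it and press it fully home against its seal. Finish still holding the hatch pressed shut, so that I can lock it; leave the cup, the jar and the bead tray where they are.

Things in the scene. Friction and masses are not known exactly. Their poses are not given: they have to be found in the camera images.
- drying_box: White sheet-metal bench-top drying box, fixed, 220 (x) by 244 (y) by 140 mm high; origin on the table under the middle of its open chamber, z up; dial side faces -x. Chamber open above: x +-85, y -68 to +65, floor z 12, rim z 140 mm. Hatch hinge axis along x at y -87, z 143. A flat ledge (z 140, y +65 to +137) on the +y side carries the turn-button at x 0, y +104.
- seal: Black rubber seal bead along the chamber's +y edge, 190 (x) by 7 (y) mm, at y +67 to +74 in the drying_box frame; origin at its middle on the rim. It stands 8 mm above the rim and yields 5 mm under the hatch.
- hook: Steel hook in the chamber, 8 mm round bar; same frame as drying_box. Its centre line starts on the chamber's +x wall (x 87, y 0, z 104), runs towards -x down to its lowest point at x 36, z 96, then turns up to the tip at x 22, z 110 (tip's top z 114, its end x 18 mm).
- hook_seat (a point): The hook's saddle, top of the bar at its lowest point, where the bail hangs: 36, 0, 100 mm in the drying_box frame. The free room past the hook's tip is on the -x side.
- basket: Round wire basket of beads, loose, 64 mm across, 38 mm high, about 0.14 kg; origin under its centre. A fixed upright bail of 6 mm wire in its y-z plane: legs at y +-31, sloping in from z 60 to a flat top (y +-14, underside z 78, upper side z 84). Black grip on top, 12 (x) by 24 (y) mm, z 82 to 108: take it across y. Opening faces along x, same both ways. Hung, its underside is 22 mm above the table.
- basket_bail (a point): Underside of the middle of the bail, 78 mm above the basket's underside; this point sits on the hook.
- turn_button (a joint): Angle of the turn-button (rad), 0 to 1.571 between stops, growing clockwise seen from above. 0: wing along the box's x, across the slot, blocking the hatch. 1.571 (at the stop): along the box's y, in line with the slot, and the hatch passes over it (within about 0.15 rad). Friction 0.06 N m; stays where left.
- turn_button_head (a point): Top centre of the turn-button's steel wing: 34 mm long, 9 mm thick, 20 mm high (z 149 to 169 mm in the drying_box frame) on an 11 mm neck above the ledge; lies on its axis. Its x axis runs along the wing.
- hatch (a joint): Hatch angle (rad): 0 fully home, seal squeezed, panel level; grows as it opens, the free edge rising from the +y side and over to the -y side, to 1.95. Starts open, past upright. A stiff hinge (0.32 N m) keeps it where left. At about 0.03 it meets the seal; squeezing that fully takes about 10 N near the free edge, and it springs back when let go.
- hatch_panel: White hatch with a window, 196 mm wide (x), 4 mm thick; origin on the hinge axis at mid-width. At joint 0 its frame is parallel to the box's and the panel spans y +4 to +228, z 0 to 4 mm; +z is the outside. Slot for the turn-button: 15 (x) by 46 (y) mm, centred at x 0, y +191 mm.
- hatch_edge (a point): Middle of the hatch's free edge, on the outside face (0, +228, 4 mm in the hatch_panel frame).
- cup: White plastic cup, loose bystander, 72 mm across the rim, 85 mm high; origin at the centre of its underside.
- varnish_jar: Jar with black cap, loose bystander, 60 mm across, 75 mm high; origin at the centre of its underside.
- bead_tray: Flat white compartment tray of beads, loose bystander, 110 (x) by 150 (y) by 22 mm; origin at the centre of its underside.

How it is judged:
By the outcome, as a careful person would: the job done as asked, in the order asked, and still so for the second after the job is handed in, while the arm keeps its last pose, push and grip.
It also fails if it takes over 72 s, if anything falls off the work surface, if the arm or the gripper's body presses on something with over 40 N, if the wrist force passes 120 N, or if a joint passes its speed limit or range.

## Working session

There is one attempt and no reset: what is moved stays moved. The work goes in short steps, Python scripts to look and compute and a tool call to move; the robot and the scene stay as the last step left them, time stands still between calls to the robot, and variables do not carry over. Pictures are saved under pics/ and viewed, and the job is handed in when it is done.

Besides the shell and the picture viewer there is one more tool, called after ">>>" as name(argument=value, ...), one argument or row to a line, values as JSON. apply_moves: Moves the arm, as the interface text tells. Its arguments: {"type":"object","properties":{"commands":{"type":"string"}},"required":["commands"]}

```bash
ls; mkdir -p pics
python3 - <<'E'
from rig import *
import cv2
print(sense())
for n in ("scene","top","wrist"):
    p=camera_params(n); print(n,p["K"],p["camera_from_world"])
    cv2.imwrite(f"pics/{n}0.png",camera(n)[:,:,::-1])
E
```

```text
pics
{'clock': 0.0, 'joints': array([-1.36091599,  0.38426389,  0.01635377,  1.37118138, -0.00631123,
        1.3881943 , -0.04654431]), 'joint_vel': array([-0.00106927,  0.00057512,  0.00047988,  0.00016346, -0.00126257,
        0.00084278, -0.00077884]), 'joint_torque': array([-1.34523762e-04, -6.27599001e+01,  8.44236910e-01, -3.71833169e+01,
        1.65916438e-02,  1.41225124e-02,  1.17812328e-05]), 'ee_pos': array([168.1937614 , 601.40998943, 230.25033701]), 'ee_rot': array([-0.42706466, -3.1121736 ,  0.00311351]), 'force': array([-0.0998235 ,  0.30048013, -0.33513998]), 'wrist_torque': array([ 0.02750017, -0.06451697,  0.02561118]), 'opening': 0.99723805792819}
scene [[485.44528512   0.         320.20007632]
 [  0.         485.44528512 237.56506363]
 [  0.           0.           1.        ]] [[ 2.48675655e-01  9.68466854e-01  1.52437240e-02 -7.78934256e+01]
 [ 5.75800247e-01 -1.35157809e-01 -8.06341393e-01 -2.21204138e+02]
 [-7.78854604e-01  2.09294814e-01 -5.91253910e-01  1.45569934e+03]
 [ 0.00000000e+00  0.00000000e+00  0.00000000e+00  1.00000000e+00]]
top [[611.14455084   0.         315.28625553]
 [  0.         611.14455084 230.90356499]
 [  0.           0.           1.        ]] [[-1.45497602e-02 -9.99864663e-01 -7.67853622e-03 -3.78287601e+01]
 [-9.89523119e-01  1.55015982e-02 -1.43539880e-01  5.73333590e+02]
 [ 1.43639483e-01  5.50961829e-03 -9.89614745e-01  1.26267073e+03]
 [ 0.00000000e+00  0.00000000e+00  0.00000000e+00  1.00000000e+00]]
wrist [[376.52932237   0.         318.40132264]
 [  0.         376.52932237 231.64684641]
 [  0.           0.           1.        ]] [[ 2.69700178e-01  9.62942816e-01 -1.71681597e-03 -6.22927817e+02]
 [ 9.28640750e-01 -2.59620426e-01  2.64997344e-01 -3.44504227e+01]
 [ 2.54731568e-01 -7.30641362e-02 -9.64247613e-01  3.78915984e+02]
 [ 0.00000000e+00  0.00000000e+00  0.00000000e+00  1.00000000e+00]]
```

View pics/scene0.png

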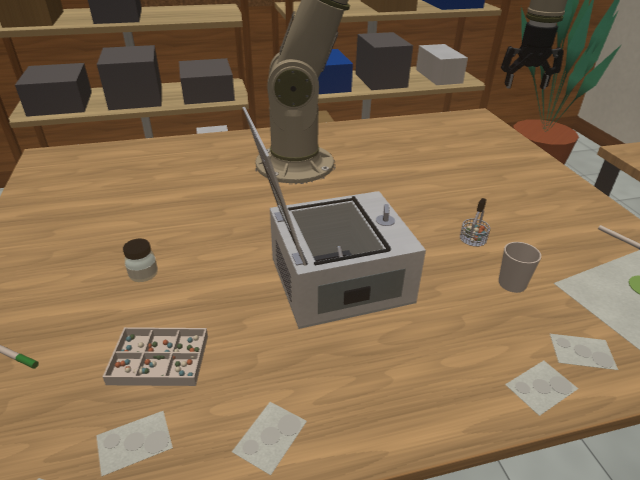

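View pics/top0.png

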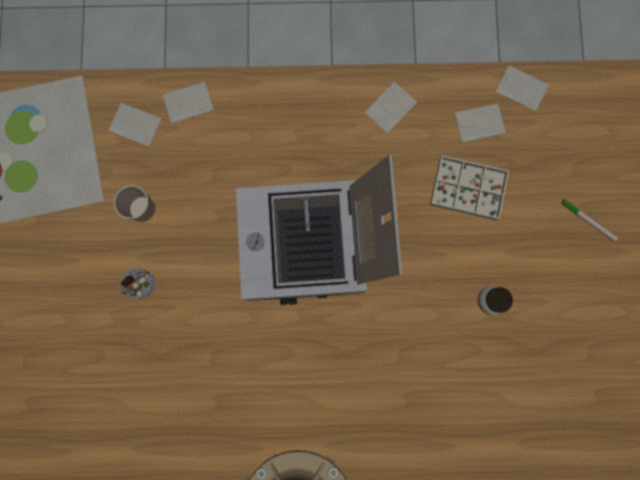

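View pics/wrist0.png

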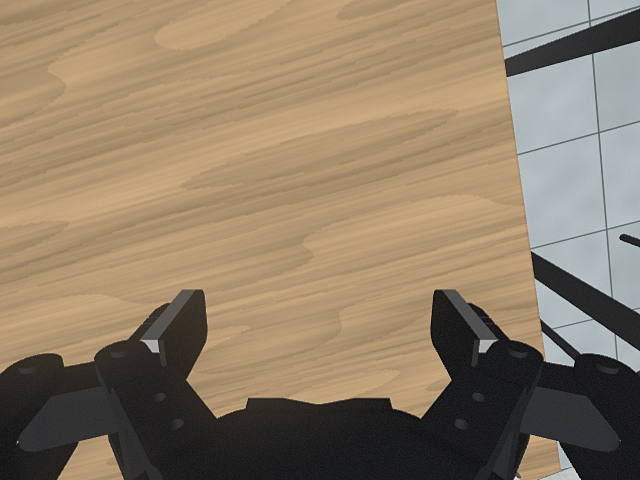

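```bash
cat > h.py <<'E'
import numpy as np, cv2
from scipy.spatial.transform import Rotation as R
def crop(src,x0,y0,x1,y1,s,dst):
    im=cv2.imread(src) if isinstance(src,str) else src
    c=cv2.resize(im[y0:y1,x0:x1],None,fx=s,fy=s,interpolation=cv2.INTER_CUBIC); cv2.imwrite(dst,c)
def proj(p,P):
    P=np.atleast_2d(np.array(P,float)); T=p["camera_from_world"]
    c=P@T[:3,:3].T+T[:3,3]; u=c@p["K"].T; return u[:,:2]/u[:,2:]
def ray(p,uv,z):
    T=p["camera_from_world"]; Rm=T[:3,:3]; o=-Rm.T@T[:3,3]
    d=Rm.T@np.linalg.inv(p["K"])@np.array([uv[0],uv[1],1.])
    return o+d*(z-o[2])/d[2]
E
python3 - <<'E'
from h import *
crop("pics/top0.png",225,150,415,310,4,"pics/t1.png")
crop("pics/scene0.png",255,180,435,330,4,"pics/s1.png")
crop("pics/top0.png",105,255,175,315,8,"pics/t2.png")
crop("pics/scene0.png",440,185,520,255,8,"pics/s2.png")
E
```

```text
(no output)
```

View pics/t1.png

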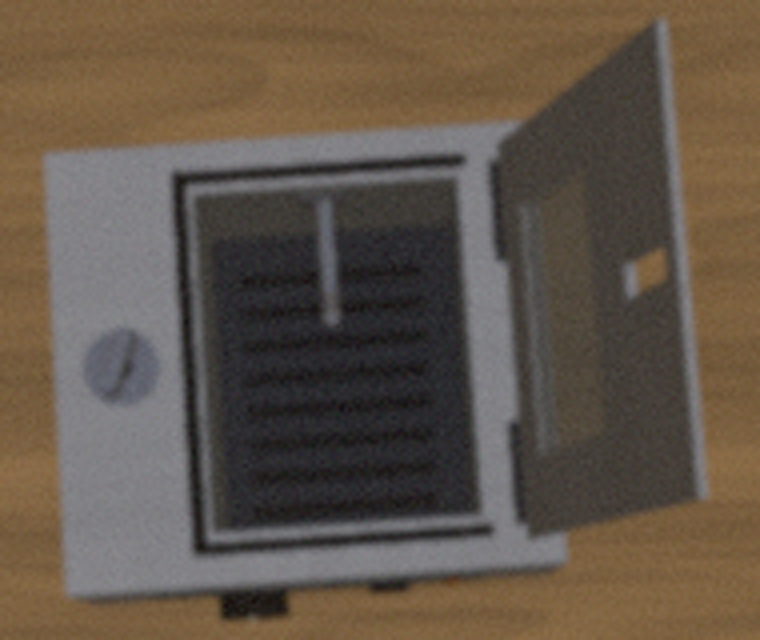

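View pics/s1.png

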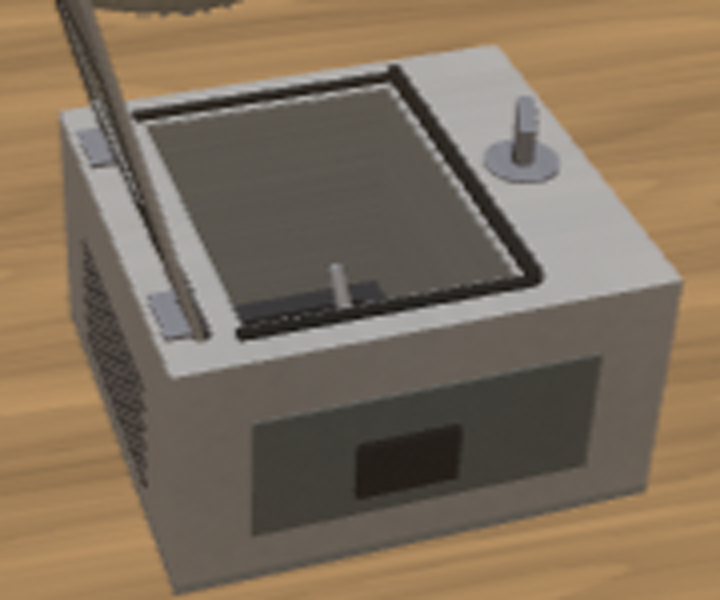

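View pics/t2.png

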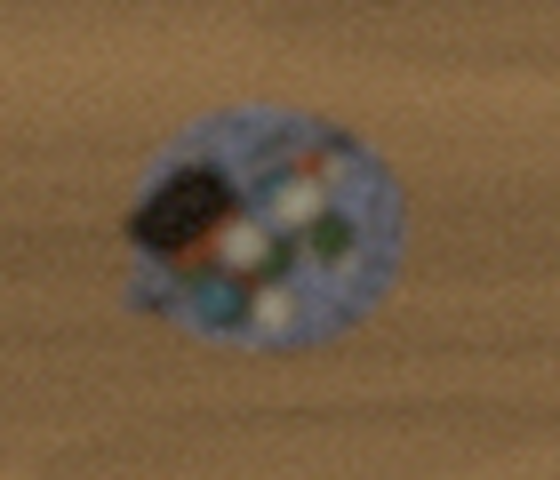

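View pics/s2.png

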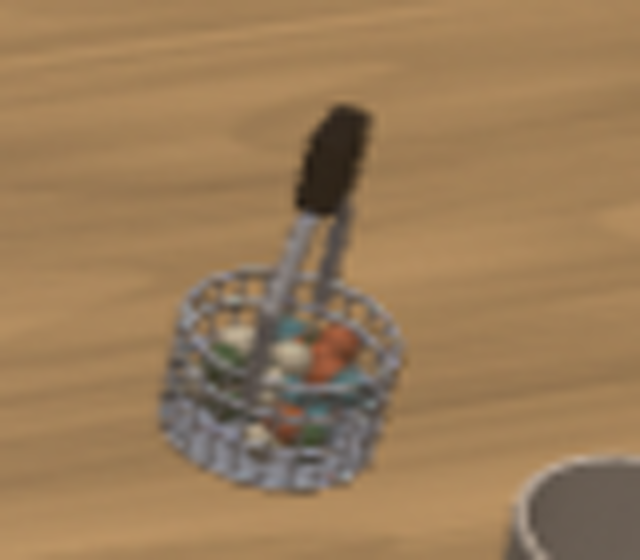

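```bash
cat > fit.py <<'E'
from rig import *
from h import *
from scipy.optimize import least_squares
pt,ps=camera_params("top"),camera_params("scene")
t=lambda x,y:(225+x/4,150+y/4); s=lambda x,y:(255+x/4,180+y/4)
obs=[(pt,(110,137,140),t(45,157)),(pt,(-110,137,140),t(68,598)),(pt,(-110,-107,140),t(565,563)),
(ps,(-110,137,140),s(498,45)),(ps,(110,137,140),s(683,282)),(ps,(110,-107,140),s(172,378)),(ps,(-110,-107,140),s(62,110)),
(ps,(110,-107,0),s(175,592)),(ps,(110,137,0),s(645,490)),(pt,(18,0,110),t(332,326))]
def w(q,P): 
    c,sn=np.cos(q[2]),np.sin(q[2]); return np.array([q[0]+c*P[0]-sn*P[1],q[1]+sn*P[0]+c*P[1],P[2]])
def res(q): return np.concatenate([proj(p,w(q,P))[0]-np.array(o) for p,P,o in obs])
r=least_squares(res,[600,0,0],x_scale=[100,100,.1],loss="soft_l1"); print(r.x,np.degrees(r.x[2])); print(r.fun.reshape(-1,2).round(1))
q=r.x
print("button top,ledge px", proj(pt,w(q,(0,104,169))),(proj(pt,w(q,(0,104,169)))-[225,150])*4,(proj(ps,w(q,(0,104,169)))-[255,180])*4)
# hatch: edge corners top crop (660,20),(706,497)
def hp(q,a,x,y,z): # panel coords -> box
    return w(q,(x,-87+y*np.cos(a)-z*np.sin(a),143+y*np.sin(a)+z*np.cos(a)))
def res2(a): return np.concatenate([proj(pt,hp(q,a[0],98,228,2))[0]-t(660,20),proj(pt,hp(q,a[0],-98,228,2))[0]-t(706,497)])
r2=least_squares(res2,[1.8]);print("hatch",r2.x,r2.fun)
# basket: circle centre in top rim z38 ; grip top
b=lambda x,y:(105+x/8,255+y/8); bs=lambda x,y:(440+x/8,185+y/8)
print("basket rim", ray(pt,b(272,228),20), ray(ps,bs(283,380),19))
print("grip top", ray(pt,b(185,208),108), ray(ps,bs(350,110),108))
E
python3 fit.py
```

```text
[ 5.43359069e+02 -3.02865828e+01  5.55504696e-02] 3.1828074603437417
[[-1.7 -0.4]
 [-1.7  0.1]
 [-0.5 -0. ]
 [-1.1 -0.5]
 [-0.3 -0.8]
 [-0.4 -0.1]
 [-1.3  0.1]
 [-0.2  3. ]
 [-0.7  2.3]
 [-1.4  0.2]]
button top,ledge px [[252.51180094 240.41834558]] [[110.04720377 361.67338234]] [[525.01414527 112.27053076]]
hatch [1.83190079] [ 0.34126697 -0.1930415  -0.30554853  0.51411155]
basket rim [467.63074866 333.67620192  20.        ] [469.5276564  339.05304736  19.        ]
grip top [467.4441654 329.6621654 108.       ] [462.87785568 343.6732439  108.        ]
```

```bash
cat >> h.py <<'E'
def toolR(s): return R.from_rotvec(s["ee_rot"])
def delta(s,target,yawY=None):
    """world target TCP -> tool shift cm; yawY: wanted azimuth (deg) of tool y with tool down -> rotvec deg in tool"""
    Rt=toolR(s); d=Rt.inv().apply(np.array(target)-s["ee_pos"])/10
    out=[d.round(2)]
    if yawY is not None:
        best=None
        for k in (0,180):
            a=np.radians(yawY+k); y=np.array([np.cos(a),np.sin(a),0]); z=np.array([0,0,-1.]); x=np.cross(y,z)
            rv=(Rt.inv()*R.from_matrix(np.stack([x,y,z],1))).as_rotvec(degrees=True)
            out.append(rv.round(1))
    return out
E
python3 - <<'E'
from rig import *
from h import *
s=sense();p=camera_params("wrist");T=p["camera_from_world"]
c=-T[:3,:3].T@T[:3,3];Rt=toolR(s)
print("tool axes",Rt.as_matrix().round(3).tolist());print("cam in tool",Rt.inv().apply(c-s["ee_pos"]),"look",Rt.inv().apply(T[2,:3]))
print(delta(s,[467,336,230]))
E
```

```text
tool axes [[-0.963, 0.269, -0.0], [0.269, 0.963, -0.001], [0.0, -0.002, -1.0]]
cam in tool [  66.99577656   -1.21423267 -143.061164  ] look [-2.64987318e-01 -1.41993653e-05  9.64251897e-01]
[array([-35.92, -17.52,   0.08])]
```

>>> apply_moves(
  commands="-2.8 -1.35 0 0 0 0 -1;-2.8 -1.35 0 0 0 0 -1;-2.8 -1.35 0 0 0 0 -1;-2.8 -1.35 0 0 0 0 -1;-2.8 -1.35 0 0 0 0 -1;-2.8 -1.35 0 0 0 0 -1;-2.8 -1.35 0 0 0 0 -1;-2.8 -1.35 0 0 0 0 -1;-2.8 -1.35 0 0 0 0 -1;-2.8 -1.35 0 0 0 0 -1",
)

```text
clock: 0.98
ee_pos: [402.5, 395.1, 231.1]
ee_rot: [-0.427, -3.112, 0.001]
force: [0.2, 0.1, -0.7]
opening: 0.998
```

>>> apply_moves(
  commands="-2.6 -1.3 0 0 0 0 -1;-2.6 -1.3 0 0 0 0 -1;-2.6 -1.3 0 0 0 0 -1;0 0 0 0 0 0 -1;0 0 0 0 0 0 -1",
)

```text
clock: 1.4
ee_pos: [467.7, 335.7, 230.9]
ee_rot: [0.434, 3.111, -0.002]
force: [-0.3, 1.0, -0.6]
opening: 0.998
```

Run:
```python
from rig import *
from h import *
s=sense();p=camera_params("wrist");im=camera("wrist")[:,:,::-1]
cv2.imwrite("pics/w1.png",im);np.savez("w1.npz",K=p["K"],T=p["camera_from_world"])
print(s["ee_pos"],s["joints"].round(2),s["clock"])
```

```text
[467.7329964  335.70477675 230.94750194] [-0.86  0.28  0.23  1.52 -0.06  1.35  0.67] 1.4
```

View pics/w1.png

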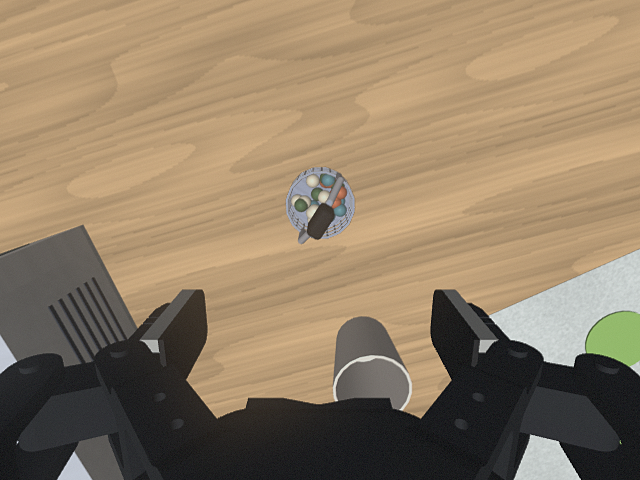

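Run:
```python
from h import *
d=np.load("w1.npz");p=dict(K=d["K"],camera_from_world=d["T"])
print(proj(p,[[467,336,0],[467,336,108],[467.7,335.7,231]]))
crop("pics/w1.png",270,150,370,260,7,"pics/w1c.png")
```

```text
[[319.90747076 196.47157344]
 [320.34031351 222.45890149]
 [321.30171448 296.14237938]]
```

View pics/w1c.png

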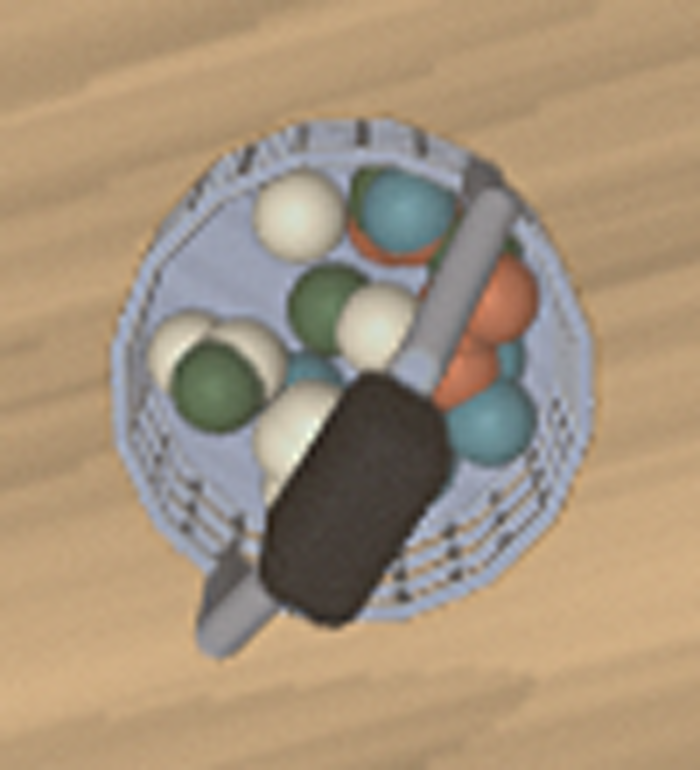

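Run:
```python
from h import *
d=np.load("w1.npz");p=dict(K=d["K"],camera_from_world=d["T"])
g=lambda x,y:(270+x/7,150+y/7)
a=ray(p,g(500,195),60);b=ray(p,g(222,640),60);print(a,b,(a+b)/2,np.linalg.norm(a-b),np.degrees(np.arctan2(*(a-b)[1::-1])))
a=ray(p,g(412,408),106);b=ray(p,g(300,600),106);print(a,b,(a+b)/2,np.linalg.norm(a-b),np.degrees(np.arctan2(*(a-b)[1::-1])))
```

```text
[446.5682936  360.23419831  60.        ] [490.48725055 312.67567537  60.        ] [468.52777208 336.45493684  60.        ] 64.73552257596148 132.7216048939382
[458.97796876 344.70794878 106.        ] [475.69187583 327.78499886 106.        ] [467.33492229 336.24647382 106.        ] 23.78530898711814 134.64392873645556
```

>>> apply_moves(
  commands="0 0 0.7 0 0 -5.93 -1;0 0 0.7 0 0 -5.93 -1;0 0 0.7 0 0 -5.93 -1;0 0 0.7 0 0 -5.93 -1;0 0 0.7 0 0 -5.93 -1;0 0 0.7 0 0 -5.93 -1;0 0 0.7 0 0 -5.93 -1;0 0 0.7 0 0 -5.93 -1;0 0 0.7 0 0 -5.93 -1;0 0 0.7 0 0 -5.93 -1",
)

```text
clock: 2.28
ee_pos: [464.8, 339.4, 160.8]
ee_rot: [1.18, -2.911, -0.001]
force: [0.7, 0.1, 0.2]
opening: 1.0
```

Run:
```python
from rig import *
from h import *
s=sense()
print(s["ee_pos"],s["joints"].round(2),s["clock"]);print(delta(s,[467.8,336.3,85],133.7))
p=camera_params("wrist");im=camera("wrist")[:,:,::-1];s=sense()
cv2.imwrite("pics/w2.png",im);np.savez("w2.npz",K=p["K"],T=p["camera_from_world"])
print(s["ee_pos"]);print(delta(s,[467.8,336.3,85],133.7))
```

```text
[464.78526071 339.41110199 160.78026351] [-0.75  0.32  0.08  1.62 -0.03  1.21  1.68] 2.2833
[array([-0.  , -0.44,  7.58]), array([ 0. , -0. ,  0.4]), array([ 0.000e+00,  1.000e-01, -1.796e+02])]
[464.2309026  338.9125085  159.25011138]
[array([-0.09, -0.44,  7.42]), array([ 0. , -0.1,  0.9]), array([ 2.000e-01,  1.000e-01, -1.791e+02])]
```

View pics/w2.png

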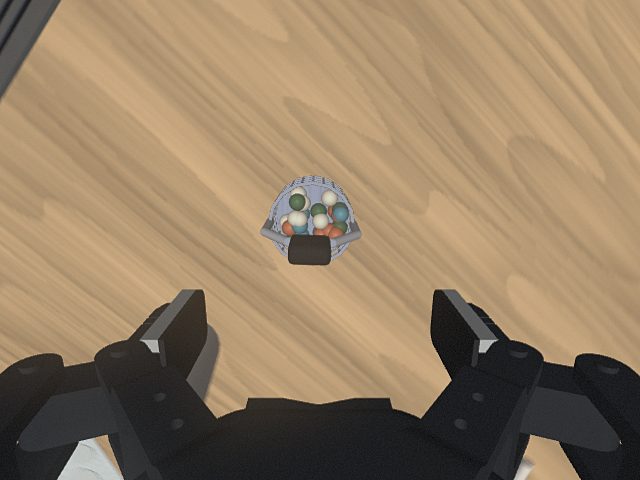

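Run:
```python
from h import *
d=np.load("w2.npz");p=dict(K=d["K"],camera_from_world=d["T"])
crop("pics/w2.png",250,165,370,280,6,"pics/w2c.png")
print(ray(p,(309.5,243),106), proj(p,[467.8,336.3,108]))
```

```text
[463.4072383  330.50273591 106.        ] [[311.51154689 256.58561268]]
```

View pics/w2c.png

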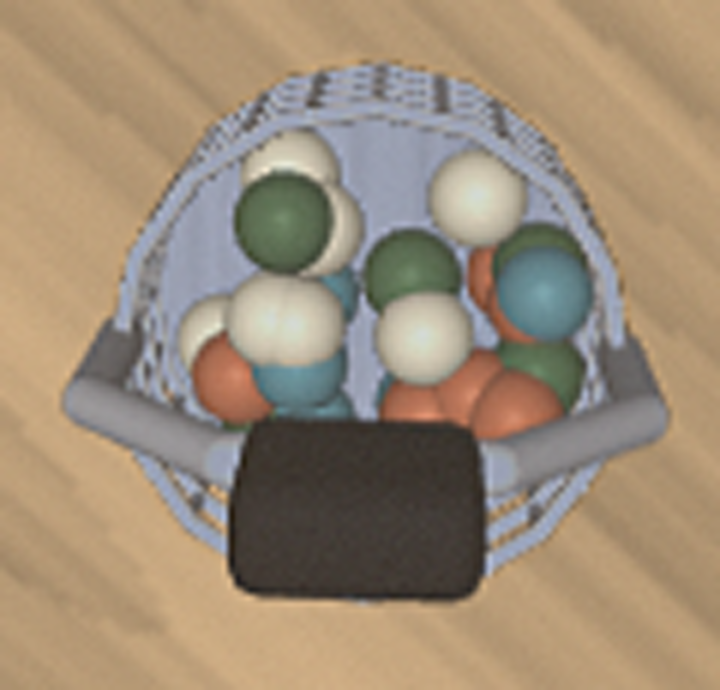

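>>> apply_moves(
  commands="-0.04 -0.25 0.5 0 0 0.7 -1;-0.04 -0.25 0.7 0 0 0.6 -1;0 0 1.2 0 0 0 -1;0 0 1.2 0 0 0 -1;0 0 1.2 0 0 0 -1;0 0 1.2 0 0 0 -1;0 0 0.8 0 0 0 -1;0 0 0.5 0 0 0 -1;0 0 0 0 0 0 -1",
)

```text
clock: 3.08
ee_pos: [469.5, 334.3, 86.7]
ee_rot: [1.134, -2.927, 0.001]
force: [-0.4, -0.3, 0.2]
opening: 1.001
```

Run:
```python
from rig import *
from h import *
s=sense()
print(s["ee_pos"],s["joints"].round(2),s["clock"]);print(delta(s,[467.5,336.8,85],133.7))
p=camera_params("wrist");im=camera("wrist")[:,:,::-1]
cv2.imwrite("pics/w3.png",im)
```

```text
[469.54151498 334.29536118  86.65697861] [-0.74  0.39  0.08  1.69 -0.04  1.06  1.66] 3.0833
[array([-0.02,  0.32,  0.17]), array([ 0. , -0.1, -1.3]), array([ -0.2,  -0. , 178.7])]
```

View pics/w3.png

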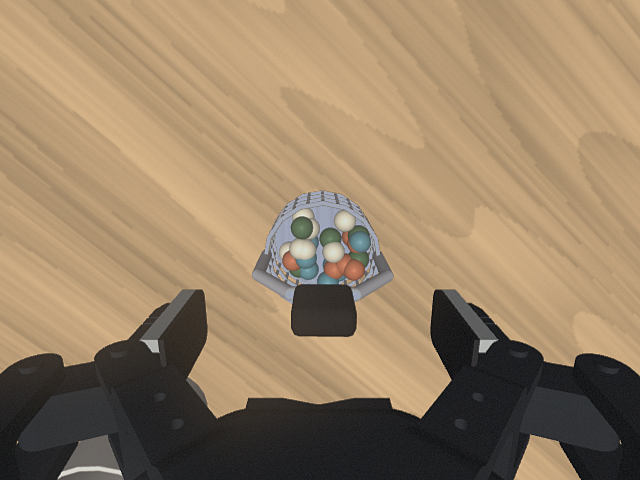

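>>> apply_moves(
  commands="0 0.14 0.05 0 0 0 -0.3;0 0 0 0 0 0 0.2;0 0 0 0 0 0 1;0 0 0 0 0 0 1;0 0 0 0 0 0 1;0 0 0 0 0 0 1;0 0 0 0 0 0 1;0 0 0 0 0 0 1",
)

```text
clock: 3.8
ee_pos: [469.5, 336.3, 88.3]
ee_rot: [-1.135, 2.928, 0.001]
force: [0.4, -0.0, 4.6]
opening: 0.262
```

Run:
```python
from rig import *
from h import *
s=sense()
print(s["ee_pos"],s["force"],s["wrist_torque"],s["opening"],s["clock"])
p=camera_params("wrist");im=camera("wrist")[:,:,::-1]
cv2.imwrite("pics/w4.png",im)
```

```text
[469.49643753 336.33295559  88.33610097] [ 0.35128588 -0.03644337  4.61377837] [0.13979064 0.15837244 0.01041762] 0.26233230485561215 3.8
```

View pics/w4.png

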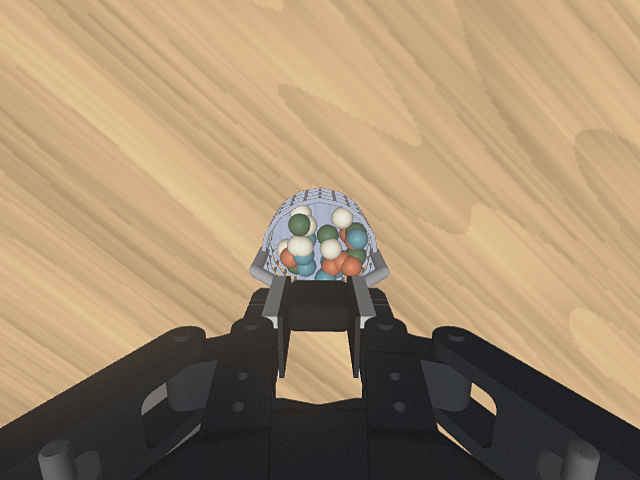

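>>> apply_moves(
  commands="0 0 -0.5 0 0 0 1;0 0 -1.2 0 0 0 1;0 0 -2.2 0 0 2 1;0 0 -2.6 0 0 4.5 1;0 0 -2.6 0 0 5 1;0 0 -2.6 0 0 5 1;0 0 -2.6 0 0 5 1;0 0 -2.6 0 0 5 1;0 0 -2.2 0 0 5 1;0 0 -1 0 0 3 1",
)

```text
clock: 4.68
ee_pos: [470.0, 335.9, 293.2]
ee_rot: [-0.207, 3.131, 0.004]
force: [1.1, -0.7, -0.7]
opening: 0.264
```

Run:
```python
from rig import *
from h import *
s=sense()
print(s["ee_pos"],s["joints"].round(2),s["force"],s["wrist_torque"],s["opening"],s["clock"])
print(delta(s,[518,-32,295],93.2))
```

```text
[470.01603683 335.94409901 293.22414723] [-0.82  0.26  0.18  1.41 -0.05  1.48  1.06] [ 1.11718465 -0.68768242 -0.70772952] [-0.01515589 -0.02565769 -0.00517127] 0.26415865804558186 4.6833
[array([  0.09, -37.11,  -0.27]), array([0.1, 0.2, 4.4]), array([  -0.3,    0.2, -175.6])]
```

>>> apply_moves(
  commands="0 -0.5 0 0 0 4.4 1;0 -1.5 0 0 0 0 1;-0.1 -2.5 0 0 0 0 1;-0.3 -3.2 0 0 0 0 1;-0.3 -3.2 0 0 0 0 1;-0.3 -3.2 0 0 0 0 1;-0.3 -3.2 0 0 0 0 1;-0.3 -3.2 0 0 0 0 1;-0.3 -3.2 0 0 0 0 1;-0.3 -3.2 0 0 0 0 1",
)

```text
clock: 5.52
ee_pos: [507.1, 65.6, 288.7]
ee_rot: [0.098, -3.139, 0.0]
force: [0.4, -0.8, -0.8]
opening: 0.265
```

>>> apply_moves(
  commands="-0.2 -3.2 0 0 0 0 1;-0.2 -3 0 0 0 0 1;-0.1 -2.2 0 0 0 0 1;0 -1 0 0 0 0 1;0 -0.5 0 0 0 0 1;0 0 0 0 0 0 1",
)

```text
clock: 6.02
ee_pos: [518.4, -30.8, 288.7]
ee_rot: [0.094, -3.14, -0.0]
force: [-0.1, 0.4, -1.8]
opening: 0.267
```

Run:
```python
from rig import *
from h import *
s=sense()
print(s["ee_pos"],s["joints"].round(2),s["force"],s["wrist_torque"],s["opening"],s["clock"])
print(delta(s,[518,-32,295],93.2))
p=camera_params("wrist");im=camera("wrist")[:,:,::-1]
cv2.imwrite("pics/w5.png",im);np.savez("w5.npz",K=p["K"],T=p["camera_from_world"])
```

```text
[518.39922415 -30.76854836 288.68964525] [-0.41  0.13  0.45  1.57 -0.06  1.45  1.68] [-0.06749241  0.43828067 -1.83367516] [-0.02269177 -0.05305605  0.0419285 ] 0.267491590972354 6.0167
[array([ 0.05, -0.12, -0.63]), array([ 0. , -0. ,  0.2]), array([ 1.000e-01,  0.000e+00, -1.798e+02])]
```

View pics/w5.png

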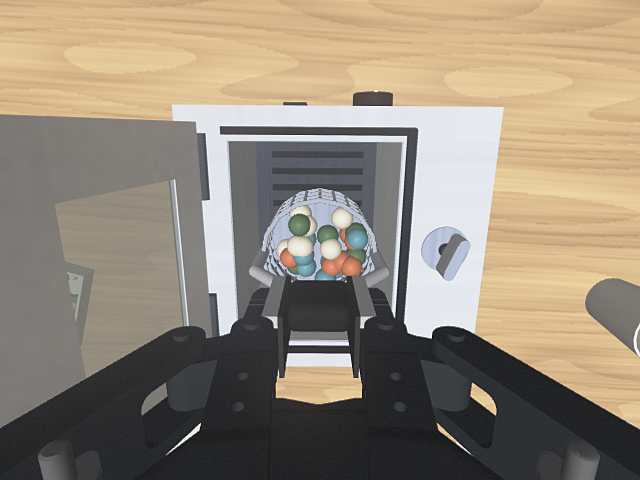

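```bash
cat >> h.py <<'E'
def w(q,P): 
    c,sn=np.cos(q[2]),np.sin(q[2]); return np.array([q[0]+c*P[0]-sn*P[1],q[1]+sn*P[0]+c*P[1],P[2]])
def hp(q,a,x,y,z): return w(q,(x,-87+y*np.cos(a)-z*np.sin(a),143+y*np.sin(a)+z*np.cos(a)))
def ld(f):
    d=np.load(f); return dict(K=d["K"],camera_from_world=d["T"])
E
python3 - <<'E'
from h import *
p=ld("w5.npz"); q=[543.36,-30.29,.05555]
crop("pics/w5.png",160,90,520,380,2,"pics/w5c.png")
crop("pics/w5.png",400,90,520,220,6,"pics/w5d.png")
for P in [(-110,137,140),(-110,-107,140),(110,137,140),(0,104,169),(0,104,149),(-85,65,140),(-85,-68,140),(-100,74,148)]: print(P,proj(p,w(q,P)))
E
```

```text
(-110, 137, 140) [[505.48086698 104.13991112]]
(-110, -107, 140) [[173.49251559 102.72195796]]
(110, 137, 140) [[472.0064051  364.75316432]]
(0, 104, 169) [[459.44798284 258.5704746 ]]
(0, 104, 149) [[450.2941131  250.12605702]]
(-85, 65, 140) [[405.36802178 138.74101483]]
(-85, -68, 140) [[228.60526872 138.00359543]]
(-100, 74, 148) [[421.65959811 117.6820116 ]]
```

View pics/w5c.png

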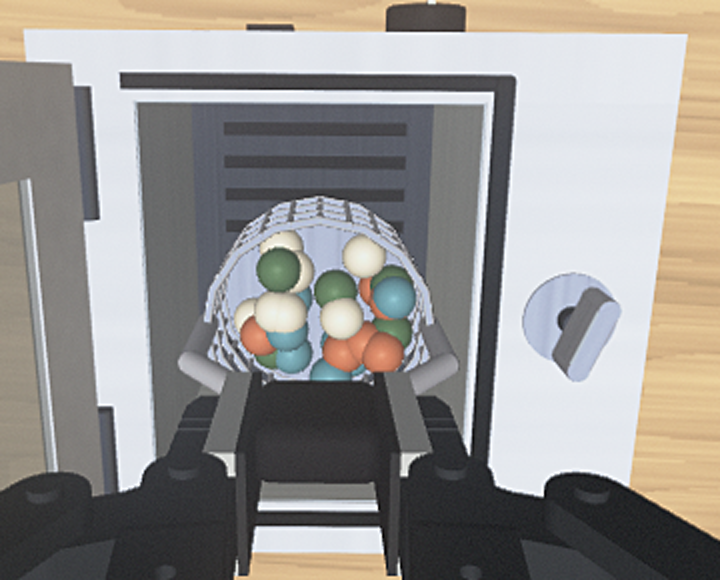

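Run:
```python
from h import *
from scipy.optimize import least_squares
p=ld("w5.npz"); q0=[543.36,-30.29,.05555]
o=[((-110,137,140),(503,107)),((-110,-107,140),(172,104.5)),((110,137,140),(475,365.5)),((0,104,169),(459,257.5)),((-85,65,140),(406,137)),((-85,-68,140),(228.5,140))]
r=least_squares(lambda q:np.concatenate([proj(p,w(q,P))[0]-u for P,u in o]),q0,x_scale=[1,1,.01],loss="soft_l1");print(r.x,np.degrees(r.x[2]),r.fun.reshape(-1,2).round(1))
for q in (q0,r.x): print(w(q,(-24,0,0)),w(q,(36,0,0)),w(q,(0,104,0)))
print("wing dir", [ray(p,(160+a/2,90+b/2),169) for a,b in ((609,297),(577,374))])
```

```text
[ 5.44007676e+02 -3.01035963e+01  6.37313277e-02] 3.651536098073789 [[ 1.5 -3.5]
 [ 0.7  0.4]
 [-1.8 -1.2]
 [ 0.7  0.8]
 [-1.4  1.9]
 [-0.5 -0.3]]
[519.39702011 -31.62251444   0.        ] [579.30446984 -28.29122834   0.        ] [537.58577076  73.54957953   0.        ]
[520.05639931 -31.63211295   0.        ] [579.93459008 -27.81082133   0.        ] [537.38410347  73.6852677    0.        ]
wing dir [array([522.048042  ,  74.77195598, 169.        ]), array([552.54782833,  67.68170695, 169.        ])]
```

>>> apply_moves(
  commands="-0.1 -0.05 0.8 0 0 0 1;-0.1 0 1.8 0 0 0 1;0 0 2 0 0 0 1;0 0 2 0 0 0 1;0 0 2 0 0 0 1;0 0 2 0 0 0 1;0 0 2 0 0 0 1;0 0 1.7 0 0 0 1;0 0 0.9 0 0 0 1;0 0 0.2 0 0 0 1",
)

```text
clock: 6.9
ee_pos: [519.6, -28.7, 132.5]
ee_rot: [0.099, -3.136, -0.0]
force: [-0.1, 0.7, -1.3]
opening: 0.262
```

Run:
```python
from rig import *
from h import *
s=sense()
print(s["ee_pos"],s["force"],s["wrist_torque"],s["opening"],s["clock"])
print(delta(s,[580.5,-28.2,134],93.3))
p=camera_params("wrist");im=camera("wrist")[:,:,::-1]
cv2.imwrite("pics/w6.png",im);np.savez("w6.npz",K=p["K"],T=p["camera_from_world"])
im=camera("top")[:,:,::-1];crop(im,225,150,415,310,4,"pics/t6.png")
```

```text
[519.5882343  -28.72196626 132.51155152] [-0.13719763  0.65687175 -1.26055472] [ 0.0043156   0.01535954 -0.02563199] 0.2618802564981241 6.9
[array([-6.08, -0.33, -0.17]), array([ 0. , -0.2,  0.3]), array([   0.3,    0. , -179.7])]
```

View pics/w6.png

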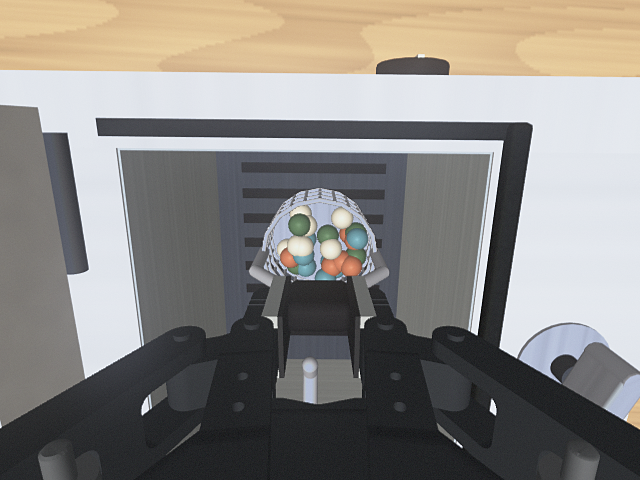

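View pics/t6.png

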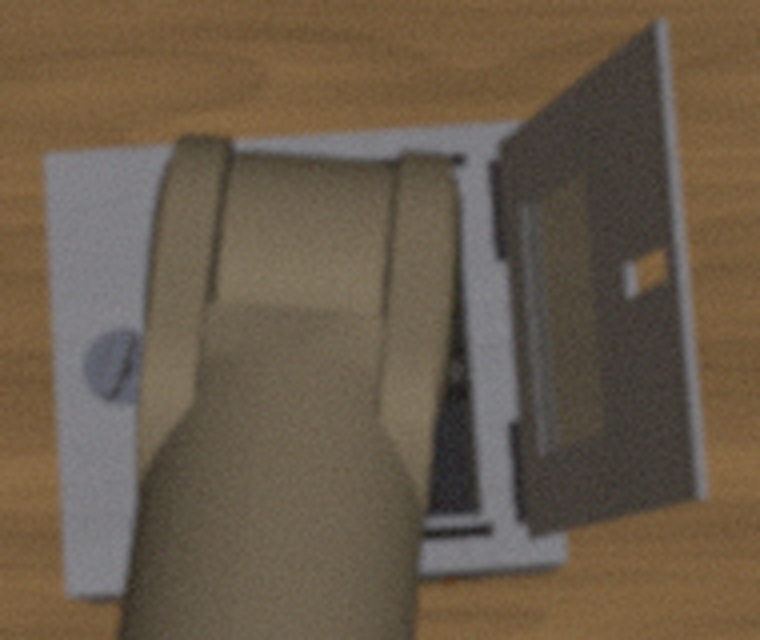

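Run:
```python
from h import *
p=ld("w6.npz")
print(ray(p,(310,366),112),proj(p,w([543.6,-30.2,.057],(20,0,112))),ray(p,(311,400),106))
```

```text
[566.7943211  -31.11766262 112.        ] [[314.50355427 360.57327431]] [591.62120993 -29.30003306 106.        ]
```

>>> apply_moves(
  commands="-0.3 -0.2 0 0 0 0 1;-0.6 -0.18 0 0 0 0 1;-0.9 0 0 0 0 0 1;-1 0 0 0 0 0 1;-1 0 0 0 0 0 1;-1 0 0 0 0 0 1;-0.8 0 0 0 0 0 1;-0.5 0 0 0 0 0 1;-0.1 0 0 0 0 0 1;0 0 0 0 0 0 1",
)

```text
clock: 7.83
ee_pos: [583.3, -30.4, 134.7]
ee_rot: [0.095, -3.14, 0.0]
force: [-0.1, 0.1, -1.2]
opening: 0.264
```

Run:
```python
from rig import *
from h import *
s=sense()
print(s["ee_pos"],s["force"],s["wrist_torque"],s["opening"],s["clock"])
p=camera_params("wrist");im=camera("wrist")[:,:,::-1]
cv2.imwrite("pics/w7.png",im);np.savez("w7.npz",K=p["K"],T=p["camera_from_world"])
im=camera("scene")[:,:,::-1];crop(im,255,100,435,330,3,"pics/s7.png")
```

```text
[583.3138829  -30.36035401 134.68878765] [-0.14472195  0.11329816 -1.16914662] [ 0.00963695  0.03035512 -0.01140984] 0.2636891779267629 7.8333
```

View pics/w7.png

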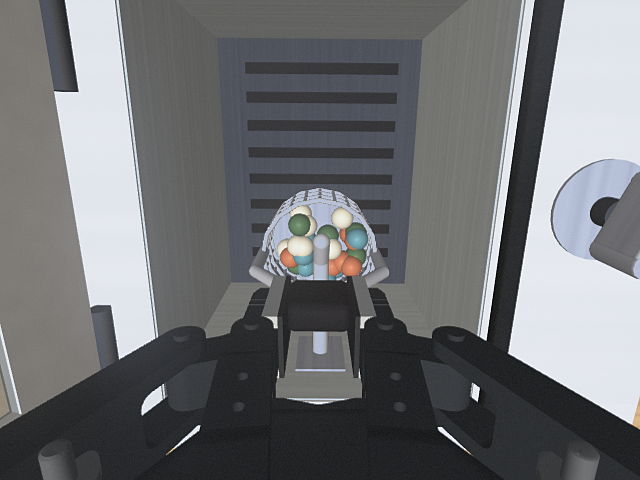

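View pics/s7.png

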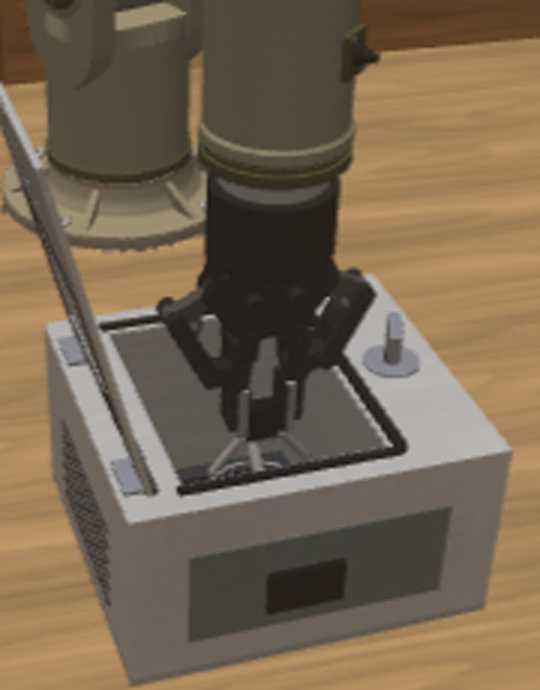

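Run:
```python
from rig import *
from h import *
p=ld("w7.npz");q=[543.6,-30.2,.057]
print(ray(p,(320.5,243),112),w(q,(21,0,112)),proj(p,w(q,(21,0,112))), w(q,(36,0,0)))
s=sense();print(s["ee_pos"],delta(s,[581.5,-29.5,110]))
```

```text
[566.96673782 -31.52569347 112.        ] [564.56589474 -29.00364807 112.        ] [[326.30947308 238.32141253]] [579.54153383 -28.14911098   0.        ]
[582.77367243 -30.39531144 134.74139467] [array([0.12, 0.1 , 2.47])]
```

>>> apply_moves(
  commands="0 0 0.4 0 0 0 1;0 0 0.6 0 0 0 1;0 0 0.5 0 0 0 1;0 0 0.4 0 0 0 1;0 0 0.3 0 0 0 1;0 0 0.1 0 0 0 1;0 0 0 0 0 0 1",
)

```text
clock: 8.52
ee_pos: [583.0, -30.2, 111.5]
ee_rot: [0.095, -3.14, 0.0]
force: [0.7, -0.5, -1.2]
opening: 0.265
```

>>> apply_moves(
  commands="0 0 0.1 0 0 0 1;0 0 0.1 0 0 0 1;0 0 0 0 0 0 1",
)

```text
clock: 8.77
ee_pos: [583.6, -30.3, 110.4]
ee_rot: [-0.095, 3.139, -0.0]
force: [1.6, 0.2, 3.0]
opening: 0.263
```

>>> apply_moves(
  commands="0 0 0 0 0 0 0.6;0 0 0 0 0 0 0.3;0 0 0 0 0 0 0.1;0 0 0 0 0 0 0;0 0 0 0 0 0 0",
)

```text
clock: 9.18
ee_pos: [582.8, -30.2, 109.5]
ee_rot: [0.095, -3.139, 0.0]
force: [0.3, 0.3, 0.5]
opening: 0.504
```

Run:
```python
from rig import *
from h import *
s=sense()
print(s["ee_pos"],s["force"],s["wrist_torque"],s["opening"],s["clock"])
p=camera_params("wrist");im=camera("wrist")[:,:,::-1]
cv2.imwrite("pics/w8.png",im);np.savez("w8.npz",K=p["K"],T=p["camera_from_world"])
```

```text
[582.81764717 -30.22418565 109.52497447] [0.27062679 0.28719936 0.48545705] [-0.01281235  0.01701996 -0.02544568] 0.5040364436937288 9.1833
```

View pics/w8.png

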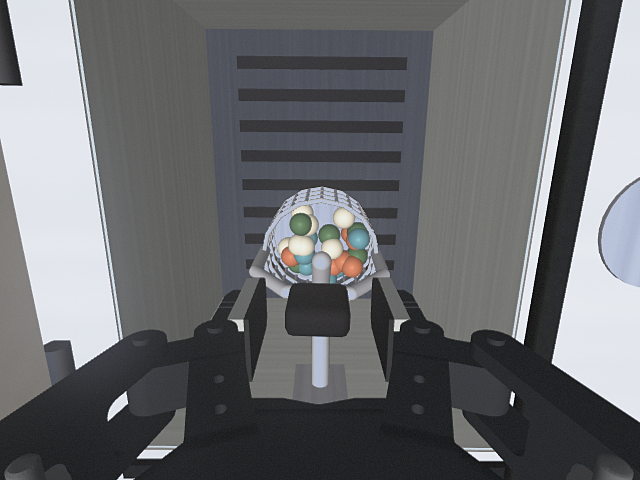

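>>> apply_moves(
  commands="0 0 -0.5 0 0 0 0;0 0 -1 0 0 0 0;0 0 -1.5 0 0 0 0;0 0 -2 0 0 0 0;0 0 -2.5 0 0 0 0;0 0 -2.5 0 0 0 0;0 0 -2.5 0 0 0 0;0 0 -1.5 0 0 0 0;0 0 -0.5 0 0 0 0;0 0 0 0 0 0 0",
)

```text
clock: 10.07
ee_pos: [583.8, -30.4, 256.9]
ee_rot: [-0.095, 3.137, 0.0]
force: [-0.5, -0.2, -1.3]
opening: 0.496
```

Run:
```python
from rig import *
from h import *
s=sense()
print(s["ee_pos"],s["joints"].round(2),s["clock"])
p=camera_params("wrist");im=camera("wrist")[:,:,::-1]
cv2.imwrite("pics/w9.png",im);np.savez("w9.npz",K=p["K"],T=p["camera_from_world"])
print(delta(s,[539,72,240],76.9))
```

```text
[583.82909561 -30.41859268 256.87605919] [-0.36  0.3   0.46  1.46 -0.13  1.41  1.73] 10.0667
[array([ 3.86, 10.49,  1.67]), array([ 0. ,  0.2, 16.6]), array([  -0.3,    0. , -163.4])]
```

View pics/w9.png

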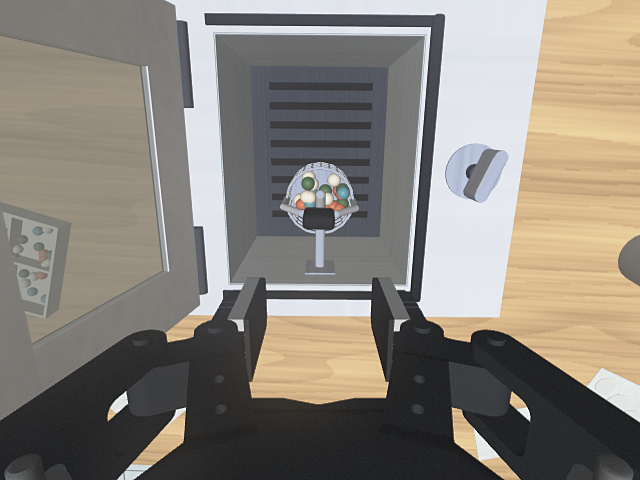

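Run:
```python
from rig import *
from h import *
p=ld("w9.npz")
c=ray(p,(489,176.5),169);print(c,ray(p,(500,151),169),ray(p,(480,201),169))
```

```text
[539.10470349  70.15288002 169.        ] [523.58272613  73.97362439 169.        ] [554.4986224   67.32290287 169.        ]
```

>>> apply_moves(
  commands="0.3 1 0.2 0 0 0 0;0.6 1.6 0.3 0 0 0 0;0.7 1.9 0.4 0 0 0 0;0.7 1.9 0.4 0 0 0 0;0.7 1.9 0.4 0 0 0 0;0.6 1.5 0.3 0 0 0 0;0.3 0.7 0 0 0 5.6 0;0 0 0 0 0 5.5 0;0 0 0 0 0 5.5 0;0 0 0 0 0 0 0",
)

```text
clock: 10.95
ee_pos: [536.5, 73.2, 233.1]
ee_rot: [-0.364, -3.118, 0.001]
force: [0.5, -0.4, -0.1]
opening: 0.5
```

Run:
```python
from rig import *
from h import *
s=sense()
print(s["ee_pos"],s["joints"].round(2),s["clock"])
p=camera_params("wrist");im=camera("wrist")[:,:,::-1]
cv2.imwrite("pics/w10.png",im);np.savez("w10.npz",K=p["K"],T=p["camera_from_world"])
crop(im,220,130,420,330,3.5,"pics/w10c.png")
print(proj(p,s["ee_pos"]))
```

```text
[536.51874096  73.21954033 233.13050095] [-0.55  0.21  0.42  1.61 -0.09  1.34  1.22] 10.95
[[321.37493768 296.24702685]]
```

View pics/w10c.png

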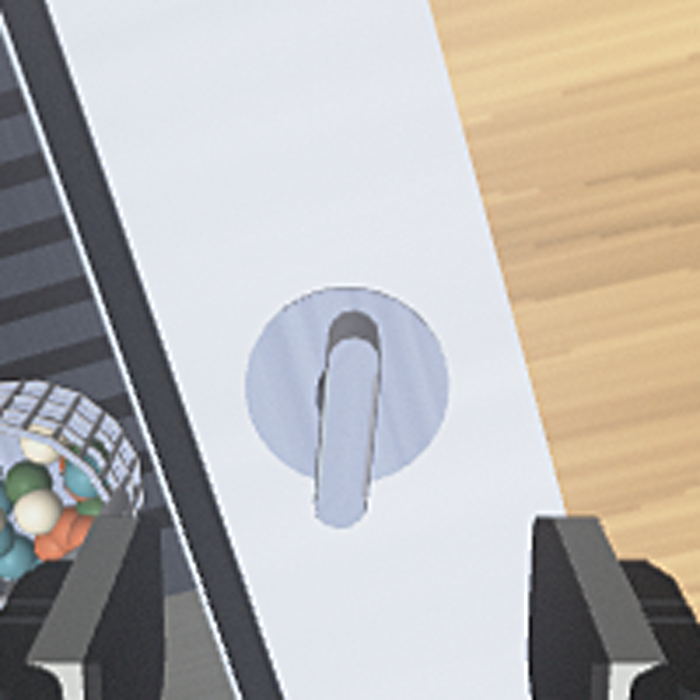

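Run:
```python
from rig import *
from h import *
p=ld("w10.npz")
c=ray(p,(319.4,253.4),169);s=sense();print(c,s["ee_pos"],delta(s,[c[0],c[1],151]))
a=ray(p,(220+355/3.5,130+340/3.5),169);b=ray(p,(220+341/3.5,130+525/3.5),169);print(np.degrees(np.arctan2(*(a-b)[1::-1])),np.linalg.norm(a-b), toolR(s).as_matrix()[:,0])
```

```text
[539.10599291  71.85696409 169.        ] [536.73160667  72.91614786 233.31997404] [array([-0.27, -0.04,  8.23])]
162.5990854883809 32.370565816083335 [-0.97440924  0.22476945  0.00230909]
```

>>> apply_moves(
  commands="-0.15 0 0.8 0 0 2.2 0;-0.12 -0.04 1.4 0 0 2.2 0;0 0 1.5 0 0 0 0;0 0 1.5 0 0 0 0;0 0 1.4 0 0 0 0;0 0 0.9 0 0 0 0;0 0 0.5 0 0 0 0;0 0 0 0 0 0 0",
)

```text
clock: 11.67
ee_pos: [539.4, 71.2, 153.4]
ee_rot: [-0.476, -3.103, 0.002]
force: [-0.4, 0.3, -0.2]
opening: 0.5
```

Run:
```python
from rig import *
from h import *
s=sense()
print(s["ee_pos"],s["joints"].round(2),s["clock"],s["force"])
p=camera_params("wrist");im=camera("wrist")[:,:,::-1]
cv2.imwrite("pics/w11.png",im)
```

```text
[539.44073155  71.16199081 153.42765469] [-0.54  0.27  0.42  1.72 -0.12  1.17  1.18] 11.6667 [-0.42748092  0.29921478 -0.24290521]
```

View pics/w11.png

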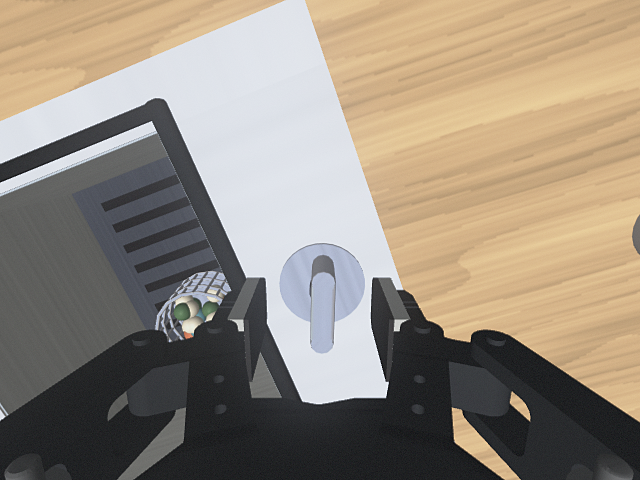

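>>> apply_moves(
  commands="0 0 0 0 0 0 0.5;0 0 0 0 0 0 1;0 0 0 0 0 0 1;0 0 0 0 0 0 1;0 0 0 0 0 0 1;0 0 0 0 0 0 1",
)

```text
clock: 12.22
ee_pos: [541.0, 72.0, 155.8]
ee_rot: [0.477, 3.103, 0.002]
force: [-0.4, 2.5, 5.1]
opening: 0.087
```

>>> apply_moves(
  commands="0 0 0 0 0 3 1;0 0 0 0 0 5 1;0 0 0 0 0 6 1;0 0 0 0 0 6 1;0 0 0 0 0 6 1;0 0 0 0 0 6 1;0 0 0 0 0 6 1;0 0 0 0 0 6 1;0 0 0 0 0 6 1;0 0 0 0 0 6 1",
)

```text
clock: 13.05
ee_pos: [540.1, 71.1, 155.8]
ee_rot: [-1.886, -2.512, -0.0]
force: [-5.3, 0.6, 10.6]
opening: 0.084
```

Run:
```python
from rig import *
from h import *
s=sense()
print(s["ee_pos"],s["joints"].round(2),s["clock"],s["force"],s["wrist_torque"],s["opening"]);x=toolR(s).as_matrix()[:,0];print(np.degrees(np.arctan2(x[1],x[0])))
p=camera_params("wrist");im=camera("wrist")[:,:,::-1]
cv2.imwrite("pics/w12.png",im)
```

```text
[540.06442542  71.08868523 155.764821  ] [-0.66  0.29  0.57  1.72 -0.17  1.18  0.24] 13.05 [-5.31902207  0.62868704 10.59215574] [0.13966543 1.26029334 0.05697492] 0.08383490558032157
106.18543478527984
```

View pics/w12.png

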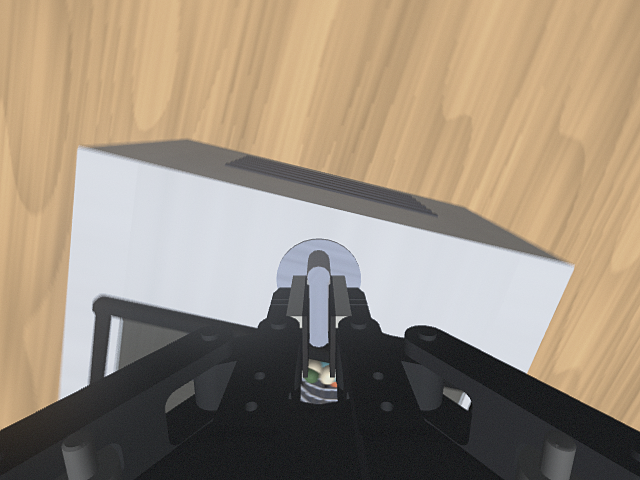

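>>> apply_moves(
  commands="0 0 0 0 0 5 1;0 0 -0.05 0 0 5 1;0 0 -0.05 0 0 3 1;0 0 0 0 0 1 1;0 0 0 0 0 0 1",
)

```text
clock: 13.52
ee_pos: [539.7, 71.1, 155.8]
ee_rot: [-2.172, -2.269, 0.002]
force: [-5.2, 1.0, 6.4]
opening: 0.082
```

Run:
```python
from rig import *
from h import *
s=sense()
print(s["ee_pos"],s["clock"],s["force"],s["wrist_torque"],s["opening"]);x=toolR(s).as_matrix()[:,0];print(np.degrees(np.arctan2(x[1],x[0])))
```

```text
[539.72637449  71.08514024 155.82058897] 13.5167 [-5.17702061  1.02984136  6.43108425] [0.00806649 1.08492069 0.28274232] 0.0823675929366159
92.51902409342182
```

>>> apply_moves(
  commands="0 0 0 0 0 0 0.6;0 0 0 0 0 0 0.1;0 0 0 0 0 0 0;0 0 -0.3 0 0 0 0;0 0 -1 0 0 0 0;0 0 -2 0 0 0 0;0 0 -2.5 0 0 0 0;0 0 -2.5 0 0 0 0;0 0 -1.5 0 0 0 0;0 0 0 0 0 0 0",
)

```text
clock: 14.35
ee_pos: [542.2, 71.0, 258.5]
ee_rot: [2.171, 2.266, 0.009]
force: [-0.0, -0.0, -0.0]
opening: 0.498
```

Run:
```python
from rig import *
from h import *
s=sense()
print(s["ee_pos"],s["joints"].round(2),s["clock"],s["force"])
p=camera_params("wrist");im=camera("wrist")[:,:,::-1]
cv2.imwrite("pics/w13.png",im);np.savez("w13.npz",K=p["K"],T=p["camera_from_world"])
```

```text
[542.24059127  70.97822813 258.51787864] [-0.71  0.22  0.63  1.57 -0.13  1.39 -0.03] 14.35 [-0.04406863 -0.03766548 -0.0232236 ]
```

View pics/w13.png

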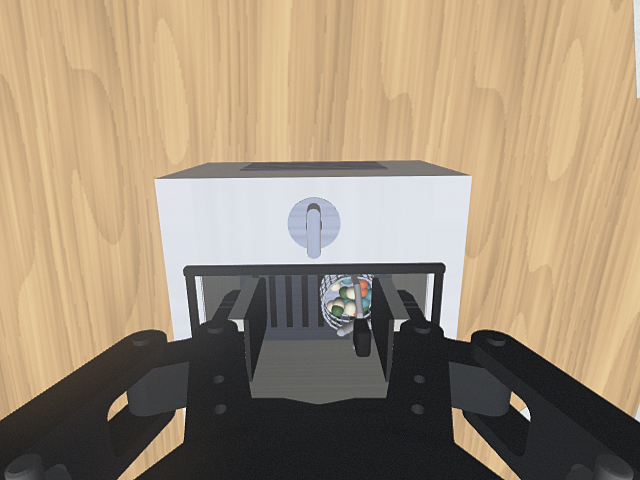

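>>> apply_moves(
  commands="-0.5 0 -1 0 0 0 0.5;-1.5 0.2 -2 0 0 0 1;-2.5 0.5 -2.8 0 0 0 1;-2.8 0.5 -2.8 0 0 0 1;-2.8 0.5 -2.8 0 0 0 1;-2.8 0.5 -2 0 0 0 1;-2.8 0.5 -0.8 0 0 0 1;-2.8 0.5 0 0 0 0 1;-1 0.3 0 0 0 0 1;0 0 0 0 0 0 1",
)

```text
clock: 15.23
ee_pos: [583.0, -126.0, 395.1]
ee_rot: [-2.179, -2.262, 0.004]
force: [0.6, -0.3, -0.4]
opening: 0.0
```

Run:
```python
from rig import *
from h import *
s=sense()
print(s["ee_pos"],s["joints"].round(2),s["clock"],s["force"])
print(delta(s,[599.7,-222.2,400],3.3))
p=camera_params("wrist");im=camera("wrist")[:,:,::-1]
cv2.imwrite("pics/w14.png",im);np.savez("w14.npz",K=p["K"],T=p["camera_from_world"])
cv2.imwrite("pics/s14.png",camera("scene")[:,:,::-1])
```

```text
[ 582.99189443 -126.03424765  395.05998667] [-0.34  0.36  0.75  1.13 -0.25  1.73  0.37] 15.2333 [ 0.61441883 -0.34536647 -0.3749177 ]
[array([-9.67,  1.31, -0.48]), array([-0.1,  0.1, -1.2]), array([1.000e-01, 2.000e-01, 1.788e+02])]
```

View pics/w14.png

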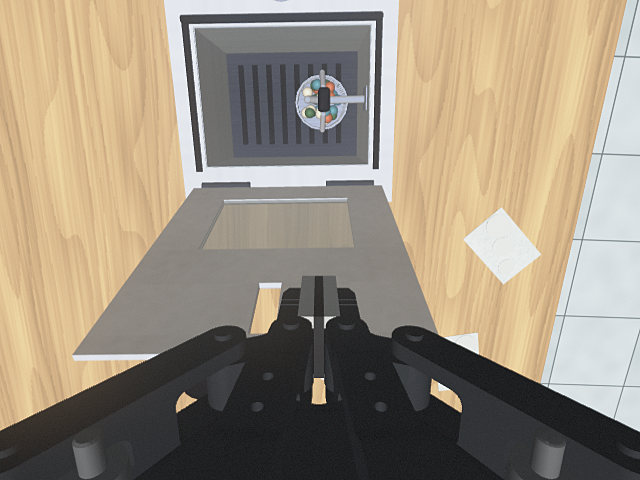

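View pics/s14.png

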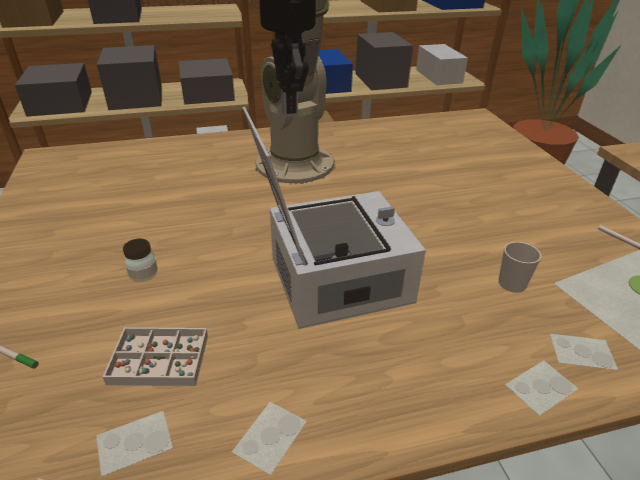

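>>> apply_moves(
  commands="-1 0.1 0 0 0 -0.9 1;-2 0.3 0 0 0 0 1;-2.5 0.3 -0.2 0 0 0 1;-2.4 0.3 -0.2 0 0 0 1;-1.3 0.2 0 0 0 0 1;-0.4 0 0 0 0 0 1;0 0 0 0 0 0 1",
)

```text
clock: 15.92
ee_pos: [601.1, -216.8, 399.2]
ee_rot: [-2.154, -2.285, 0.001]
force: [0.2, 0.4, -0.3]
opening: -0.002
```

Run:
```python
from rig import *
from h import *
s=sense()
print(s["ee_pos"],s["joints"].round(2),s["clock"],s["force"])
print(delta(s,[599.7,-222.2,335],3.3))
p=camera_params("wrist");im=camera("wrist")[:,:,::-1]
cv2.imwrite("pics/w15.png",im);np.savez("w15.npz",K=p["K"],T=p["camera_from_world"])
q=[543.6,-30.2,.057]
print(proj(p,[hp(q,1.83,0,228,4),hp(q,1.83,98,228,0),hp(q,1.83,-98,228,0)]))
```

```text
[ 601.14860783 -216.82252185  399.20027632] [-0.12  0.48  0.75  0.98 -0.33  1.79  0.55] 15.9167 [ 0.16083762  0.4386327  -0.34004219]
[array([-0.53, -0.17,  6.42]), array([-0.1, -0. ,  0.1]), array([ 0.000e+00, -1.000e-01, -1.799e+02])]
[[221.71224641 183.41097025]
 [427.61648528 175.88738155]
 [ 13.66745109 175.23827291]]
```

View pics/w15.png

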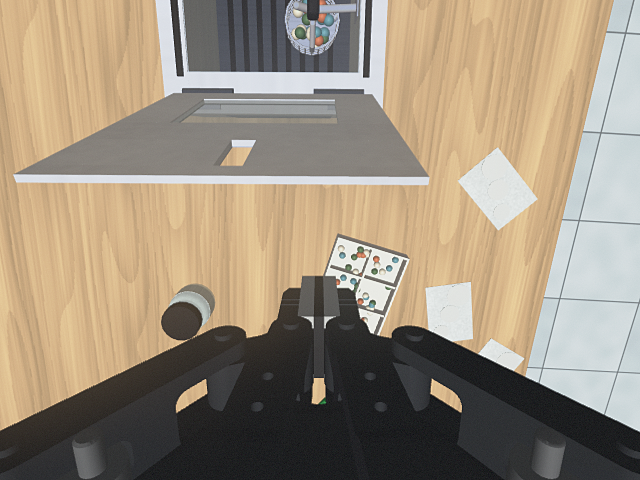

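>>> apply_moves(
  commands="-0.3 -0.1 0.6 0 0 0 1;-0.2 -0.1 1.3 0 0 0 1;0 0 1.6 0 0 0 1;0 0 1.5 0 0 0 1;0 0 1 0 0 0 1;0.5 0 0.4 0 0 0 1;1.2 0 0 0 0 0 1;0 0 0 0 0 0 1",
)

```text
clock: 16.63
ee_pos: [599.3, -201.8, 336.4]
ee_rot: [-2.15, -2.29, -0.003]
force: [0.1, 0.9, 0.7]
opening: -0.002
```

```bash
cat > arc.py <<'E'
from rig import *
from h import *
s=sense();q=[543.6,-30.2,.057]
c,sn=np.cos(q[2]),np.sin(q[2]);d=s["ee_pos"]-np.array([q[0],q[1],0])
b=np.array([c*d[0]+sn*d[1],-sn*d[0]+c*d[1],d[2]])
print("TCP in box",b.round(1),"clock",s["clock"],"F",s["force"].round(1),"T",s["wrist_torque"].round(2),s["joints"].round(2))
E
python3 arc.py; python3 -c "
import numpy as np
for a in [1.4,1.3,1.2,1.1,1.0,.9,.8,.7,.6,.5,.4,.3,.2,.1,.05,0]:
  r=205+7*(1.2-a)/1.2 if a<1.2 else 205
  print(a, round(-87+r*np.cos(a)-4*np.sin(a)-11*(a>.1),1), round(143+r*np.sin(a)+4*np.cos(a),1))
"
```

```text
TCP in box [  45.9 -174.5  336.4] clock 16.6333 F [0.1 0.9 0.7] T [ 0.05 -0.04  0.02] [-0.2   0.45  0.75  1.17 -0.3   1.63  0.54]
1.4 -67.1 345.7
1.3 -47.0 341.6
1.2 -27.4 335.5
1.1 -8.3 328.0
1.0 10.0 318.6
0.9 27.4 307.4
0.8 43.6 294.5
0.7 58.4 280.0
0.6 71.8 264.0
0.5 83.6 246.8
0.4 93.6 228.3
0.3 101.7 209.0
0.2 107.8 188.8
0.1 123.0 168.1
0.05 124.2 157.6
0 125.0 147.0
```

>>> apply_moves(
  commands="0.6 0 0 0 0 0 1;1 0 0 0 0 0 1;1.2 0 0 0 0 0 1;1.3 0 0 0 0 0 1;1.3 0 0 0 0 0 1;1.3 0 0 0 0 0 1;1.3 0 0 0 0 0 1;1.3 0 0 0 0 0 1;1.3 0 0 0 0 0 1;1.2 0 0 0 0 0 1",
)

```text
clock: 17.47
ee_pos: [591.3, -86.1, 335.6]
ee_rot: [-2.154, -2.286, 0.001]
force: [0.3, -0.3, -0.4]
opening: -0.001
```

```bash
python3 arc.py
python3 - <<'E'
from rig import *
import cv2
cv2.imwrite("pics/s16.png",camera("scene")[:,:,::-1])
E
```

```text
TCP in box [ 44.4 -58.5 335.6] clock 17.4667 F [ 0.3 -0.3 -0.4] T [-0.4   0.01 -0.  ] [-0.43  0.35  0.73  1.28 -0.23  1.6   0.33]
```

View pics/s16.png

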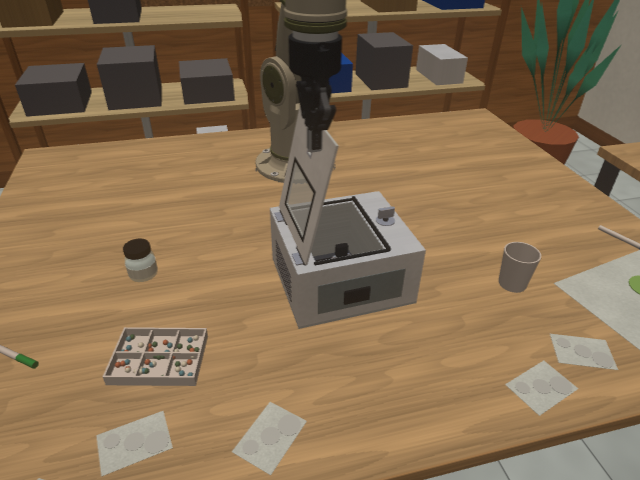

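>>> apply_moves(
  commands="1 0 0 0 0 0 1;1.1 0 0 0 0 0 1;1.1 0 0.1 0 0 0 1;1 0 0.4 0 0 0 1;0.9 0 0.4 0 0 0 1;0.9 0 0.5 0 0 0 1;0.9 0 0.6 0 0 0 1;0.8 0 0.6 0 0 0 1;0.8 0 0.6 0 0 0 1;0.8 0 0.7 0 0 0 1",
)

```text
clock: 18.35
ee_pos: [586.0, 6.0, 296.1]
ee_rot: [-2.155, -2.286, 0.0]
force: [-0.0, -0.5, 0.8]
opening: 0.004
```

```bash
python3 arc.py
```

```text
TCP in box [ 44.3  33.7 296.1] clock 18.35 F [-0.  -0.5  0.8] T [-0.02 -0.06  0.08] [-0.59  0.32  0.69  1.39 -0.2   1.5   0.16]
```

>>> apply_moves(
  commands="0.85 0 0.65 0 0 0 1;0.85 0 0.7 0 0 0 1;0.8 0 0.8 0 0 0 1;0.75 0 0.85 0 0 0 1;0.7 0 0.9 0 0 0 1;0.65 0 0.95 0 0 0 1;0.6 0 0.95 0 0 0 1;0.55 0 1 0 0 0 1;0.5 0 1 0 0 0 1;0.45 0 1 0 0 0 1",
)

```text
clock: 19.18
ee_pos: [582.0, 72.6, 207.7]
ee_rot: [-2.155, -2.286, 0.0]
force: [-0.3, 0.0, 0.2]
opening: 0.005
```

```bash
python3 arc.py
python3 - <<'E'
from rig import *
import cv2
cv2.imwrite("pics/s17.png",camera("scene")[:,:,::-1])
cv2.imwrite("pics/w17.png",camera("wrist")[:,:,::-1])
E
```

```text
TCP in box [ 44.2 100.4 207.7] clock 19.1833 F [-0.3  0.   0.2] T [-0.11 -0.   -0.01] [-0.68  0.35  0.65  1.54 -0.22  1.32  0.06]
```

View pics/s17.png

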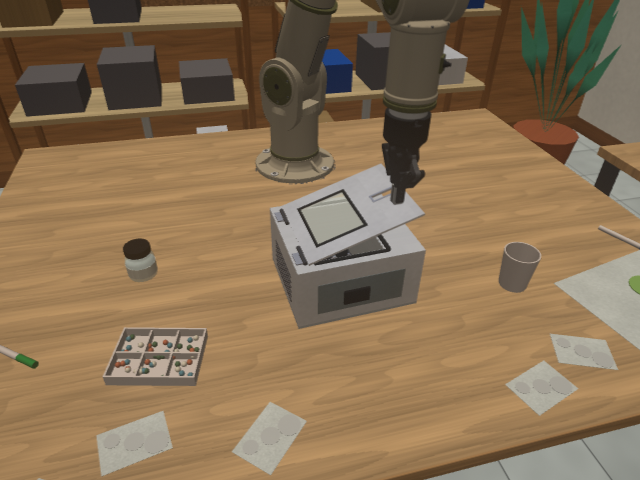

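View pics/w17.png

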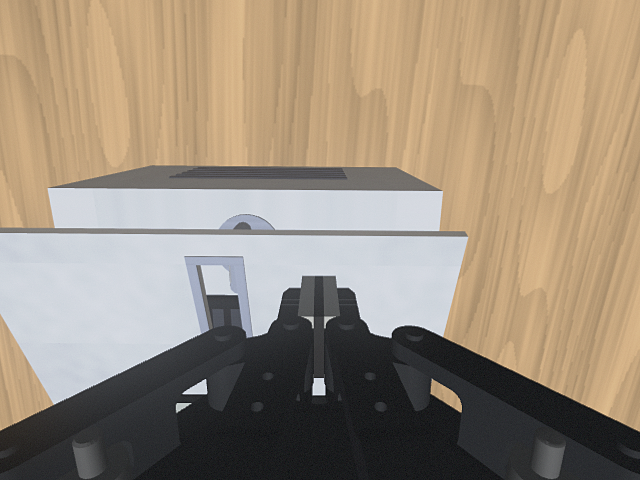

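>>> apply_moves(
  commands="0.5 0 0.7 0 0 0 1;0.5 0 0.7 0 0 0 1;0.4 0 0.7 0 0 0 1;0.3 0 0.7 0 0 0 1;0.2 0 0.7 0 0 0 1;0.1 0 0.5 0 0 0 1;0 0 0.3 0 0 0 1;0 0 0 0 0 0 1",
)

```text
clock: 19.95
ee_pos: [580.5, 91.9, 164.9]
ee_rot: [-2.155, -2.285, 0.002]
force: [0.4, -0.5, -0.3]
opening: -0.003
```

```bash
python3 arc.py
```

```text
TCP in box [ 43.8 119.8 164.9] clock 19.95 F [ 0.4 -0.5 -0.3] T [0.04 0.01 0.04] [-0.69  0.39  0.63  1.6  -0.24  1.24  0.04]
```

>>> apply_moves(
  commands="0.1 0 0.3 0 0 0 1;0.1 0 0.3 0 0 0 1;0.1 0 0.3 0 0 0 1;0 0 0.2 0 0 0 1;0 0 0 0 0 0 1",
)

```text
clock: 20.37
ee_pos: [580.5, 95.2, 154.3]
ee_rot: [-2.155, -2.286, 0.001]
force: [0.6, -0.1, -0.9]
opening: -0.002
```

```bash
python3 arc.py
python3 - <<'E'
from rig import *
import cv2
cv2.imwrite("pics/w18.png",camera("wrist")[:,:,::-1])
E
```

```text
TCP in box [ 43.9 123.1 154.3] clock 20.3667 F [ 0.6 -0.1 -0.9] T [-0.01 -0.01 -0.02] [-0.7   0.4   0.63  1.61 -0.24  1.21  0.04]
```

View pics/w18.png

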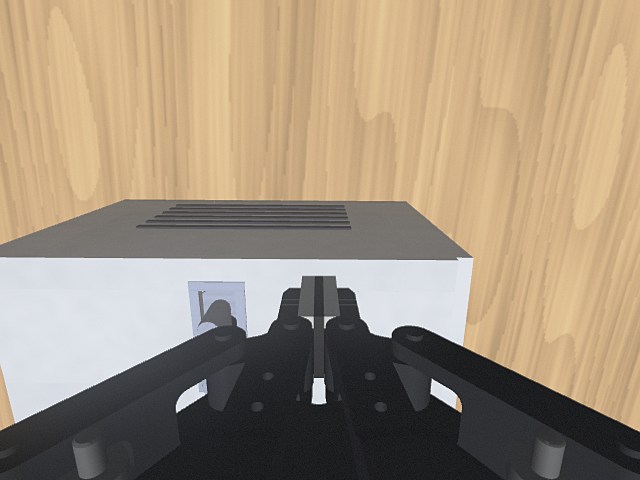

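>>> apply_moves(
  commands="0 0 0.2 0 0 0 1;0 0 0.2 0 0 0 1;0 0 0.2 0 0 0 1;0 0 0.2 0 0 0 1;0 0 0 0 0 0 1;0 0 0 0 0 0 1",
)

```text
clock: 20.92
ee_pos: [581.0, 95.2, 147.2]
ee_rot: [2.155, 2.286, 0.001]
force: [-1.4, 0.6, 5.5]
opening: 0.001
```

```bash
python3 arc.py
```

```text
TCP in box [ 44.5 123.1 147.2] clock 20.9167 F [-1.4  0.6  5.5] T [0.14 0.38 0.02] [-0.69  0.4   0.62  1.62 -0.25  1.2   0.04]
```

>>> apply_moves(
  commands="0 0 0.15 0 0 0 1;0 0 0.15 0 0 0 1;0 0 0.15 0 0 0 1;0 0 0.15 0 0 0 1;0 0 0 0 0 0 1;0 0 0 0 0 0 1",
)

```text
clock: 21.42
ee_pos: [581.3, 95.2, 146.6]
ee_rot: [-2.155, -2.285, -0.007]
force: [-21.9, -0.2, 46.8]
opening: -0.004
```

```bash
python3 arc.py
```

```text
TCP in box [ 44.8 123.  146.6] clock 21.4167 F [-21.9  -0.2  46.8] T [-0.3   4.85  0.06] [-0.69  0.4   0.62  1.62 -0.25  1.2   0.04]
```

>>> apply_moves(
  commands="0 0 -0.15 0 0 0 1;0 0 -0.15 0 0 0 1;0 0 0 0 0 0 1;0 0 0 0 0 0 1",
)

```text
clock: 21.75
ee_pos: [581.2, 95.2, 146.9]
ee_rot: [-2.155, -2.286, -0.004]
force: [-11.3, 0.7, 26.6]
opening: 0.001
```

```bash
python3 arc.py
python3 - <<'E'
from rig import *
from h import *
cv2.imwrite("pics/w19.png",camera("wrist")[:,:,::-1])
crop(camera("scene")[:,:,::-1],250,130,450,330,3,"pics/s19.png")
E
```

```text
TCP in box [ 44.6 123.1 146.9] clock 21.75 F [-11.3   0.7  26.6] T [-0.13  2.59 -0.09] [-0.69  0.4   0.62  1.62 -0.25  1.2   0.04]
```

View pics/s19.png

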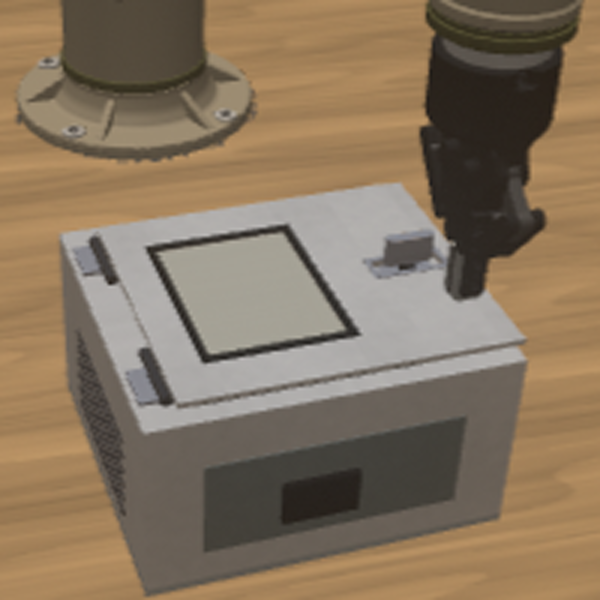

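View pics/w19.png

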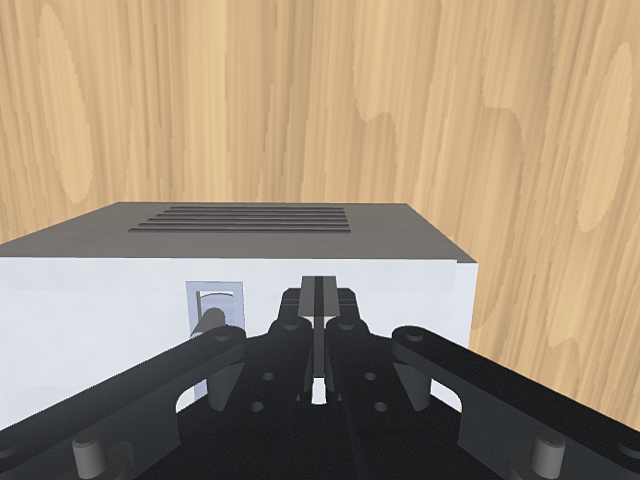

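Run:
```python
from rig import *
from h import *
im=camera("top")[:,:,::-1];crop(im,80,100,520,320,1.8,"pics/t20.png")
s=sense();print(s["clock"],s["force"],s["ee_pos"])
```

```text
21.9 [-11.2219602   -0.09212676  25.56702745] [581.1432879   95.2340341  146.90079653]
```

View pics/t20.png

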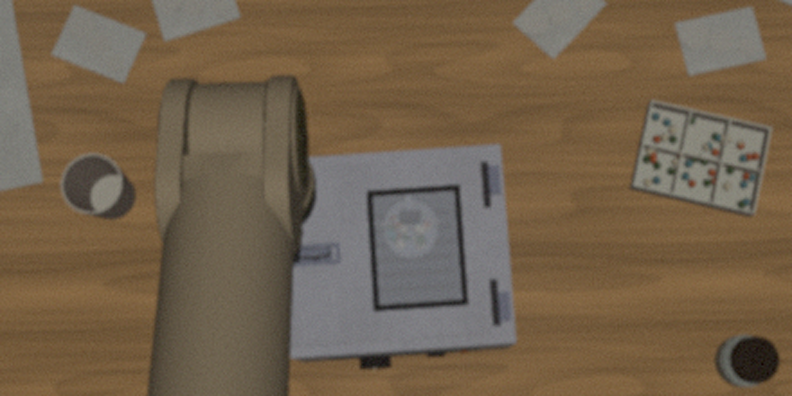

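The top view shows the hatch level, with the basket and its beads still on the hook, visible through the window at about (410,228) in the crop. The button stands in its slot, and the cup, jar and tray are where they were. I'm handing the job in.

Run:
```python
from rig import *
print(close_job()); s=sense(); print(s["clock"],s["force"],s["ee_pos"])
```

```text
the job is handed in; nothing more can be done
None
the job is handed in; nothing more can be done
```

The basket is hanging by its bail on the hook, and the hatch is shut over the turn-button. I handed the job in at about 22 s with the shut fingers still pressing the hatch.

- **Basket:** I gripped it by the black grip and carried it level. I brought the bail over the hook tip from the -x side and lowered it onto the saddle. A later view from above showed it hanging straight, and through the closed window I could still see it with its beads.
- **Turn-button:** It started at about 0.36 rad. I gripped the wing and turned it about 70° clockwise until the torque showed it was at the stop. It then passed through the slot without catching.
- **Hatch:** The last reading was about 26 N downwards, with the fingertips at z 146.9 mm. Fully home is 147 mm and the seal needs about 10 N, so the seal is squeezed. The fingers press about 45 mm to the +x side of the slot, leaving the button clear for locking.
- **Bystanders:** The cup, jar and tray are where they were.

Two things to note. The last press briefly overshot, with about 47 N downwards and 22 N sideways through the fingertips, before I backed it off. About 11 N of sideways force remained when I handed in. The cameras also disagreed by about 2–3 mm on the box's position, so I used the wrist view for the hook and the button.

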